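# Stock the vial rack, then hold the green vial's base up to the inspection camera

### The job

Put the two vials standing loose on the bench, one blue-topped and one orange-topped, into the two free pockets of the blue rack, lowering them in one by one without dropping them. Only then take the green-topped vial out of the rack and hold it in the air in front of the inspection camera, cap away from the lens: its base faces the lens squarely, centred on the lens, about 10 cm from the glass. Finish while still holding it there, still; do not touch the camera, and leave the other orange vial in its pocket and everything else where it is.

Things in the scene. Friction and masses are not known exactly. Their poses are not given: they have to be found in the camera images.
- rack: vial rack fixed to the bench: blue block 52 x 198 x 21 mm with white end plates (6 mm thick, 27 mm high), four round pockets in a row along its y axis, 46 mm apart; origin at the centre of its underside, z up
- pocket1 (a point): centre of the floor of pocket 1 of the rack, 4 mm above the bench (at y = -69 mm in the rack's frame). The pocket is 32 mm wide and 17 mm deep with a 2 mm chamfer at its mouth, 21 mm above the bench; which pockets are free changes
- pocket2 (a point): centre of the floor of pocket 2 of the rack, 4 mm above the bench (at y = -23 mm in the rack's frame). The pocket is 32 mm wide and 17 mm deep with a 2 mm chamfer at its mouth, 21 mm above the bench; which pockets are free changes
- pocket3 (a point): centre of the floor of pocket 3 of the rack, 4 mm above the bench (at y = 23 mm in the rack's frame). The pocket is 32 mm wide and 17 mm deep with a 2 mm chamfer at its mouth, 21 mm above the bench; which pockets are free changes
- pocket4 (a point): centre of the floor of pocket 4 of the rack, 4 mm above the bench (at y = 69 mm in the rack's frame). The pocket is 32 mm wide and 17 mm deep with a 2 mm chamfer at its mouth, 21 mm above the bench; which pockets are free changes
- vial_blue: loose blue-topped vial standing upright on the bench, 28 mm across, 60 mm tall, about 30 g; origin at the centre of its base, z along its axis towards the cap. Round body, 28 mm to 48 mm height; above it a ribbed white cap of 26 mm with a blue top; grip the body, about 40 mm above the base.
- vial_orange: loose orange-topped vial standing upright on the bench, 28 mm across, 60 mm tall, about 30 g; origin at the centre of its base, z along its axis towards the cap. Round body, 28 mm to 48 mm height; above it a ribbed white cap of 26 mm with an orange top; grip the body, about 40 mm above the base.
- vial_green: green-topped amber vial standing in one of the rack's pockets at the start (base on the pocket floor, upper 43 mm showing), 28 mm across, 60 mm tall, about 30 g; origin at the centre of its base, z along its axis towards the cap. Round body, 28 mm to 48 mm height; above it a ribbed white cap of 26 mm with a green top; grip the body, about 40 mm above the base.
- vial_spare: second orange-topped vial, already in a pocket of the rack and to be left there, 28 mm across, 60 mm tall, about 30 g; origin at the centre of its base, z along its axis towards the cap. Round body, 28 mm to 48 mm height; above it a ribbed white cap of 26 mm with an orange top; grip the body, about 40 mm above the base.
- camera: foot of the inspection camera, a dark disc 84 mm across and 12 mm thick with two aluminium cheeks to 51 mm, fixed to the bench; origin at the centre of its underside, x axis level, below the direction in which the lens looks
- camera_head: head of the small inspection camera, grey box 40 x 42 x 34 mm with a black lens ring 37 mm across, looking obliquely upwards; origin at the centre of the lens glass, about 72 mm above the bench; z axis straight out of the lens along its line of sight, 35 degrees from vertical; it does not move
- jar: clear sample jar with a cream lid, 43 mm across, 48 mm tall, a bystander; origin at the centre of its base
- marker_pen: blue and black marker, 116 mm long, lying on the bench, a bystander; origin under its middle, y along it

How it is judged (in metres and radians):
On the way, in this order (a step that is already met when the one before it is completed fails the run):
1. the blue-topped and the loose orange-topped vial both stand seated and released in rack pockets, while the green-topped vial is still in its pocket ((horizontal distance between vial_blue and pocket1 below 0.006 m or horizontal distance between vial_blue and pocket2 below 0.006 m or horizontal distance between vial_blue and pocket3 below 0.006 m or horizontal distance between vial_blue and pocket4 below 0.006 m) and z of each of vial_blue, vial_orange, vial_green in the frame of rack below 0.008 m and angle between each of vial_blue, vial_orange, vial_green's own z axis and vertical below 0.15 rad and (horizontal distance between vial_orange and pocket1 below 0.006 m or horizontal distance between vial_orange and pocket2 below 0.006 m or horizontal distance between vial_orange and pocket3 below 0.006 m or horizontal distance between vial_orange and pocket4 below 0.006 m) and (horizontal distance between vial_green and pocket1 below 0.006 m or horizontal distance between vial_green and pocket2 below 0.006 m or horizontal distance between vial_green and pocket3 below 0.006 m or horizontal distance between vial_green and pocket4 below 0.006 m) and contact force between the fingers and vial_blue below 0.05 N and contact force between the fingers and vial_orange below 0.05 N), for 0.2 s.
2. the green-topped vial is held still in the fingers, base facing the lens, about 100 mm from the glass (z of vial_green in the frame of camera_head between 0.075 and 0.125 m and x of vial_green in the frame of camera_head between -0.015 and 0.015 m and y of vial_green in the frame of camera_head between -0.015 and 0.015 m and angle between the z axis of vial_green and the z axis of camera_head, either way round below 0.17 rad and angle between vial_green's own z axis and vertical below 1.2 rad and contact force between the fingers and vial_green above 1 N and linear speed of vial_green below 0.03 m/s and angular speed of vial_green below 0.2 rad/s), for 0.4 s.
At the end, for the whole second after the job is handed in: Green vial held still in the fingers: base 75 to 125 mm out from the lens glass, within 15 mm of the line of sight sideways and up-down, axis within 10 degrees of it, cap away; blue and both orange vials released upright in pockets, within 6 mm of centre, base within 4 mm of the floor (all of step 2 and (horizontal distance between vial_blue and pocket1 below 0.006 m or horizontal distance between vial_blue and pocket2 below 0.006 m or horizontal distance between vial_blue and pocket3 below 0.006 m or horizontal distance between vial_blue and pocket4 below 0.006 m) and z of each of vial_blue, vial_orange, vial_spare in the frame of rack below 0.008 m and angle between each of vial_blue, vial_orange, vial_spare's own z axis and vertical below 0.15 rad and (horizontal distance between vial_orange and pocket1 below 0.006 m or horizontal distance between vial_orange and pocket2 below 0.006 m or horizontal distance between vial_orange and pocket3 below 0.006 m or horizontal distance between vial_orange and pocket4 below 0.006 m) and (horizontal distance between vial_spare and pocket1 below 0.006 m or horizontal distance between vial_spare and pocket2 below 0.006 m or horizontal distance between vial_spare and pocket3 below 0.006 m or horizontal distance between vial_spare and pocket4 below 0.006 m) and contact force between the fingers and vial_blue below 0.05 N and contact force between the fingers and vial_orange below 0.05 N); the arm keeps its last pose, push and grip.
It fails at once if the camera is pushed (over 3 N) by the robot or the green vial (contact force between any of the arm, the fingers, vial_green and camera above 3 N).
It fails at once if a vial falls free (over 0.7 m/s without the fingers on it, a fall of some 25 mm) ((linear speed of vial_green above 0.7 m/s and contact force between the fingers and vial_green below 0.05 N) or (linear speed of vial_blue above 0.7 m/s and contact force between the fingers and vial_blue below 0.05 N) or (linear speed of vial_orange above 0.7 m/s and contact force between the fingers and vial_orange below 0.05 N)).
It fails at once if the second orange vial is taken out of its pocket (moved over 15 mm) (distance of vial_spare from where it was at the start of the episode above 0.015 m).
It fails at once if the jar or the marker is moved by more than 25 mm (distance of any of jar, marker_pen from where it was at the start of the episode above 0.025 m).
It also fails if it takes over 58 s, if anything falls off the work surface, if the arm or the gripper's body presses on something with over 40 N, if the wrist force passes 120 N, or if a joint passes its speed limit or range.

### The arm

A 6-joint arm with a two-finger parallel gripper is mounted at the origin on the work surface; the furniture and walls round the work are solid. World frame = base frame: x ahead of the robot, y to its left, z up, the work surface at z = 0. Lengths are in m, angles in degrees, forces in N, time in s.
With the tool pointing down it reaches from about 0.325 to 0.85 m from the base axis. Payload 15.5 kg.
Tool frame: the origin (TCP) lies between the finger pads; the fingertips stand arm.tip_extent ahead of it and the grasp point (between the pads) lies 5 mm behind it (arm.tip_extent is the distance from the TCP to the fingertips, in m); z points along the fingers, y is the line along which they close (so a half turn about z gives the same grasp; the last joint's range is limited). The gripper opens to 91 mm and grips with 3 to 60 N. Pads are 32 mm wide; open, the fingers measure 118 mm over their backs; the gripper's body (76 mm by 178 mm) begins 60 mm behind the grasp point.
Start: joints at [-71.476, 28.281, 77.091, -0, 74.628, -5.472], TCP at [0.254, -0.571, 0.228] pointing down, gripper open.
Joint ranges: [-166.48, 166.48], [-47.26, 123.95], [12.59, 153.08], [-70.14, 250.14], [6.76, 159.57], [-176.63, 176.63]. Speed limits (degrees/s): [108.29, 108.29, 147.25, 172.46, 172.46, 172.46].

### API

Orientations are given as a 3x3 rotation matrix whose columns are the frame's x, y, z axes.
In Python, from rig import arm, hand, kin, telemetry, optics gives the robot as it stands. Calls block until the motion is done:
- arm.move_to(position, orientation): joint-space move of the TCP to a pose.
- arm.move_l(position, orientation=None, feed=0.15): straight line of the TCP; orientation=None keeps the orientation; feed is the mean speed in m/s.
- arm.move_joints(angles): joint-space move.
- hand.grip(opening): finger opening in m; the grip force is fixed at half the most; returns when the fingers have stopped.
- arm.sleep(seconds).
- kin.solve_ik(position, orientation): joint angles nearest the present ones, or None.
- telemetry.observe(): the state.
- optics.snapshot(name): name is "scene" or "top" or "wrist"; returns the picture (420x560x3 uint8, red, green, blue); there is no depth.
- optics.get_calibration(name): a dict with "intrinsics" (3x3 intrinsics, pixels), "k1" (the pictures are not rectified: a ray, as slopes to the right and down, at radius r is drawn at 1 + k1 r^2 times it, then the intrinsics apply), "cam_to_world" (4x4, takes a point from camera to world coordinates). Camera axes: x right, y down, z forward; pixel columns grow to the right and rows downward; lengths in m; the calibration is good to about 2 mm. A picture is of the moment at which its call begins: read the wrist's pose just before it. get_calibration takes no time and is no camera call; for the wrist camera it gives the pose at the moment of the call.
A pose or a line that the arm cannot do raises arm.Unreachable and nothing moves.
- arm.sign_off(): hands the job in; it is judged then, once.
Trained networks look in the newest picture that a camera, given by its name, has taken for a name from the list of things; names that differ only in an ending like _2 or _b are one class to them, and where a whole thing is asked for, a point or a joint stands for the part that bears it (a point fixed in the world has none). Each returns a list of dicts, best first, with "conf" (0 to 1); they miss things now and then, are a little off and sometimes report something else, mostly with a low value. They report only what shows in the picture. A call takes as long as a camera call.
- optics.spot_in(target, camera): "extent" ([left, top, right, bottom] in pixels, round what is visible of it).
- optics.masks_of(target, camera): "mask" (420x560 bool, what is visible of it) and "extent" ([left, top, right, bottom] in pixels, round what is visible of it).
The state is a dict: "t": time; "joint_positions": joint angles; "dq": joint speeds; "tau": joint torques, N m; "ee_pos": TCP position; "tool_rot": TCP orientation; "force": force on the tool from outside, world axes, zero at the start; "torque": the same for the moment, N m; "width": finger opening in m; "grasp_force": force on a finger pad.
Only numpy, scipy, OpenCV 4.12 (cv2) and the standard library are available. Lean on these libraries where they do the work, as an engineer would, in place of code of your own. Each camera call takes 0.05 s, during which the arm holds its last target. There are 200 camera calls.

## Working session

There is one attempt and no reset: what is moved stays moved. The work goes in short steps, each a Python script; the robot and the scene stay as the last script left them, time stands still between calls to the robot, and variables do not carry over. Pictures are saved under pics/ and viewed, at most 10 in all, crops included, and the job is handed in when it is done.

```bash
mkdir -p pics; ls; python3 - <<'E'
from rig import arm,hand,kin,telemetry,optics
import cv2,numpy as np
s=telemetry.observe();print(s['t'],s['ee_pos'],s['width'],arm.tip_extent)
ims=[]
for c in ['scene','top']:
    im=optics.snapshot(c);cv2.imwrite(f'pics/{c}0.png',cv2.resize(im[:,:,::-1],(784,588)))
    k=optics.get_calibration(c);print(c,np.round(k['intrinsics'],1).tolist(),k['k1'],np.round(k['cam_to_world'],3).tolist())
    for n in ['rack','vial_blue','vial_orange','vial_green','camera','camera_head','jar','marker_pen']:
        print(n,[(round(d['conf'],2),np.round(d['extent']).astype(int).tolist()) for d in optics.spot_in(n,c)])
E
```

```text
pics
rig.py
0.0 [ 0.25406067 -0.57063336  0.22732402] 0.09127518979267825 0.014
scene [[521.5, 0.0, 276.7], [0.0, 521.5, 213.4], [0.0, 0.0, 1.0]] -0.048573520997790186 [[0.582, -0.438, 0.685, -0.233], [-0.813, -0.324, 0.483, -0.549], [0.01, -0.838, -0.545, 0.67], [0.0, 0.0, 0.0, 1.0]]
rack [(0.85, [200, 214, 291, 261]), (0.61, [227, 209, 242, 233])]
vial_blue [(0.77, [189, 173, 197, 203])]
vial_orange [(0.44, [168, 206, 174, 222])]
vial_green [(0.77, [264, 226, 278, 247]), (0.65, [227, 210, 242, 234])]
camera [(0.59, [378, 269, 425, 323]), (0.28, [265, 227, 276, 246])]
camera_head [(0.63, [386, 267, 422, 299]), (0.46, [200, 213, 292, 262])]
jar [(0.83, [309, 270, 335, 305])]
marker_pen [(0.63, [338, 248, 351, 287])]
top [[529.6, 0.0, 283.1], [0.0, 529.6, 208.4], [0.0, 0.0, 1.0]] 0.021747488232101122 [[-0.012, -0.995, 0.102, 0.387], [-1.0, 0.012, 0.0, -0.012], [-0.001, -0.102, -0.995, 1.127], [0.0, 0.0, 0.0, 1.0]]
rack [(0.74, [205, 204, 310, 237])]
vial_blue [(0.76, [148, 186, 168, 196])]
vial_orange [(0.49, [161, 229, 174, 240])]
vial_green [(0.75, [209, 204, 315, 239]), (0.57, [285, 210, 301, 225])]
camera [(0.97, [410, 196, 450, 236])]
camera_head [(0.85, [422, 199, 449, 223])]
jar [(0.82, [357, 235, 381, 252])]
marker_pen [(0.62, [156, 229, 174, 238]), (0.56, [349, 168, 379, 223])]
```

View pics/scene0.png

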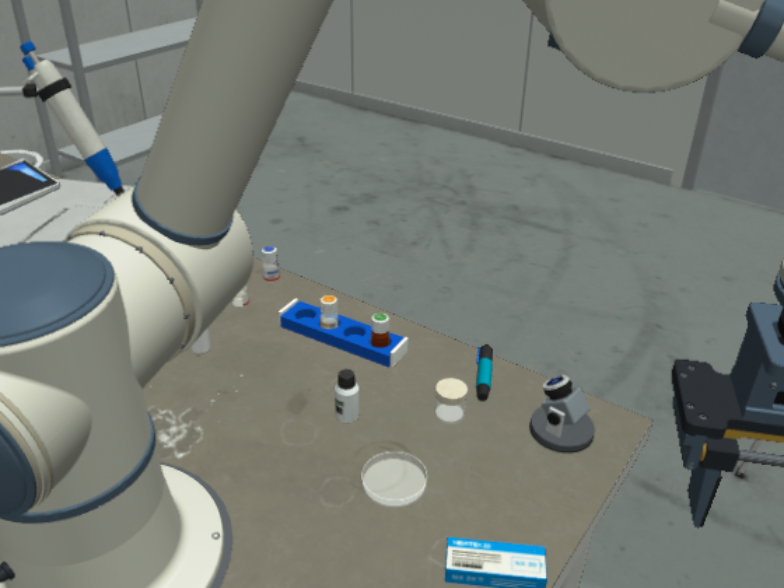

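View pics/top0.png

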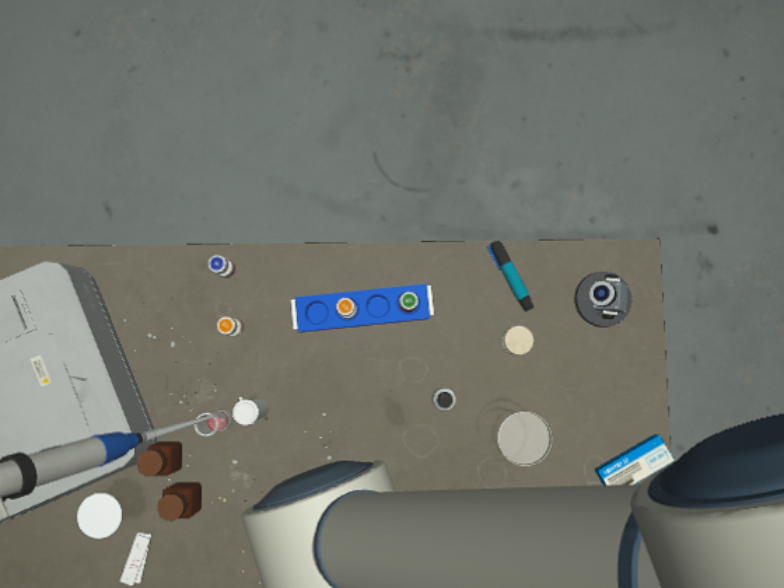

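Both pictures agree. In the top view (784-px scale) blue cap is at (218,264), loose orange at (227,325), and the rack spans 290–433 with free pockets at (316,312) and (378,306). Spare is at (346,307), green at (409,300), and the camera lens at (602,293).

```bash
cat > h.py <<'E'
from rig import arm,hand,kin,telemetry,optics
import cv2,numpy as np
def ray(cal,uv):
    K=np.array(cal['intrinsics']);k=cal['k1'];T=np.array(cal['cam_to_world'])
    d=(np.array(uv,float)-K[:2,2])/K[[0,1],[0,1]];s=d.copy()
    for _ in range(20): s=d/(1+k*(s@s))
    return T[:3,3],T[:3,:3]@np.r_[s,1]
def at(cal,uv,z):
    o,d=ray(cal,uv);return (o+d*(z-o[2])/d[2])[:3]
def proj(cal,P):
    T=np.array(cal['cam_to_world']);q=(np.atleast_2d(P)-T[:3,3])@T[:3,:3];s=q[:,:2]/q[:,2:]
    s=s*(1+cal['k1']*(s**2).sum(1,keepdims=True));K=np.array(cal['intrinsics']);return s*K[[0,1],[0,1]]+K[:2,2]
HSV={'blue':((108,90,60),(130,255,255)),'orange':((8,150,120),(22,255,255)),'green':((45,80,40),(85,255,255))}
def blobs(im,c,amin=20):
    m=cv2.inRange(cv2.cvtColor(im,cv2.COLOR_RGB2HSV),*HSV[c]);n,_,st,ce=cv2.connectedComponentsWithStats(m)
    return [(ce[i],st[i]) for i in range(1,n) if st[i,4]>=amin]
def down(a): # tool y at yaw a (deg) in world, z down
    y=np.array([np.cos(np.radians(a)),np.sin(np.radians(a)),0]);z=np.array([0,0,-1.]);return np.c_[np.cross(y,z),y,z]
E
python3 - <<'E'
from h import *
im=optics.snapshot('top');c=optics.get_calibration('top')
for k in HSV:
    for ce,st in blobs(im,k,12): print(k,ce.round(1),st, at(c,ce,.064 if k!='blue' else .06).round(4),at(c,ce,.021).round(4))
print('lens',at(c,(602/1.4,293/1.4),.072),'foot',at(c,(603/1.4,299/1.4),.006))
for a in (0,180):
    for p in ([.58,.245,.06],[.58,.05,.25],[.58,-.29,.2]): print(a,p,kin.solve_ik(p,down(a)))
s=telemetry.observe();w=optics.get_calibration('wrist');print(s['ee_pos'],s['tool_rot'],w)
E
```

```text
blue [353.4 185.6] [350 181   7  10  17] [ 0.5406 -0.1555  0.06  ] [ 0.5462 -0.1607  0.021 ]
blue [154.3 187.8] [150 184   9   9  63] [0.5411 0.2489 0.06  ] [0.5467 0.2584 0.021 ]
blue [256.7 219.8] [ 211  203   96   34 2062] [0.4734 0.0415 0.06  ] [0.4765 0.0434 0.021 ]
blue [429.  208.8] [426 206   6   6  26] [ 0.4914 -0.3069  0.06  ] [ 0.4952 -0.3176  0.021 ]
blue [ 83.8 317.2] [ 67 309  32  24 382] [0.2844 0.3844 0.06  ] [0.2807 0.3989 0.021 ]
orange [246.  218.1] [242 214   9   9  58] [0.4767 0.0629 0.064 ] [0.4803 0.0659 0.021 ]
orange [160.9 232. ] [157 228   9   9  63] [0.4508 0.2336 0.064 ] [0.4534 0.2436 0.021 ]
green [291.8 214.1] [288 210   9   9  57] [ 0.4836 -0.0295  0.064 ] [ 0.4876 -0.0302  0.021 ]
lens [ 0.48919942 -0.30557413  0.072     ] foot [ 0.48644867 -0.32507104  0.006     ]
0 [0.58, 0.245, 0.06] [ 1.74681250e+01  3.96029575e+01  8.55595129e+01 -2.54444375e-14
  5.48375296e+01  1.74681250e+01]
0 [0.58, 0.05, 0.25] [-9.49064933e-01  2.36237576e+01  8.16037443e+01 -2.54444375e-14
  7.47724981e+01 -9.49064933e-01]
0 [0.58, -0.29, 0.2] [-3.18385547e+01  3.16494210
[... 391 characters left out ...]
1124e-01  4.06656524e-01 -2.73868679e-05]
 [ 4.06656524e-01 -9.13581125e-01  4.01982477e-06]
 [-2.33854376e-05 -1.48094845e-05 -1.00000000e+00]] {'intrinsics': array([[314.08324341,   0.        , 282.00671159],
       [  0.        , 314.08324341, 211.7322779 ],
       [  0.        ,   0.        ,   1.        ]]), 'k1': -0.05956835449329495, 'cam_to_world': array([[ 4.06492570e-01, -8.78369026e-01, -2.51459033e-01,
         3.24860576e-01],
       [-9.13654041e-01, -3.90706467e-01, -1.12181775e-01,
        -5.40649010e-01],
       [ 2.90326241e-04,  2.75347619e-01, -9.61344685e-01,
         3.84028733e-01],
       [ 0.00000000e+00,  0.00000000e+00,  0.00000000e+00,
         1.00000000e+00]])}
```

```bash
python3 - <<'E'
from h import *
R=down(4.3)
for i,(p,n) in enumerate([((.44,-.39,.16),'cam'),((.48,-.04,.15),'rack'),((.49,.15,.15),'vials')]):
    arm.move_to(p,R);arm.sleep(.2)
    c=optics.get_calibration('wrist');im=optics.snapshot('wrist')
    np.savez(f'{n}.npz',im=im,**c)
    cv2.imwrite(f'pics/{n}.png',im[:,:,::-1])
    print(n,telemetry.observe()['t'])
    if i: 
        for k in HSV:
            for ce,st in blobs(im,k,60): print(k,ce.round(1),st, at(c,ce,.064 if i==1 else .06).round(4))
E
```

```text
cam 2.2417
rack 3.8167
blue [283.   95.2] [ 251    0   64  229 9927] [0.4734 0.0546 0.064 ]
blue [338.5 316.9] [323 313  28  11  70] [ 0.5368 -0.1277  0.064 ]
orange [285.1  88. ] [272  75  27  28 490] [0.4745 0.0597 0.064 ]
orange [104.  303.9] [ 98 278  18  47 353] [ 0.3257 -0.1316  0.064 ]
orange [462.  304.3] [454 280  13  45 203] [ 0.6472 -0.1082  0.064 ]
green [285.7 210. ] [274 199  24  23 342] [ 0.482 -0.032  0.064]
vials 4.85
blue [357.8  99.9] [345  87  26  27 518] [0.5394 0.2458 0.06  ]
blue [258.7 250.3] [ 230  213   57   74 3227] [0.4721 0.1196 0.06  ]
blue [260.2 334.3] [ 237  313   50   47 1511] [0.4777 0.0355 0.06  ]
orange [236.6 109.6] [224  97  26  26 450] [0.4494 0.232  0.06  ]
orange [103.7 303.9] [ 98 278  18  47 342] [0.3328 0.0554 0.06  ]
orange [462.  304.5] [454 280  13  45 201] [0.6602 0.0788 0.06  ]
orange [258.2 318. ] [248 314  20   9 120] [0.475 0.053 0.06 ]
```

View pics/cam.png

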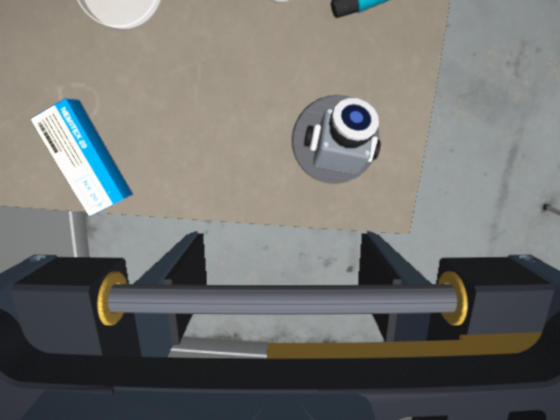

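View pics/rack.png

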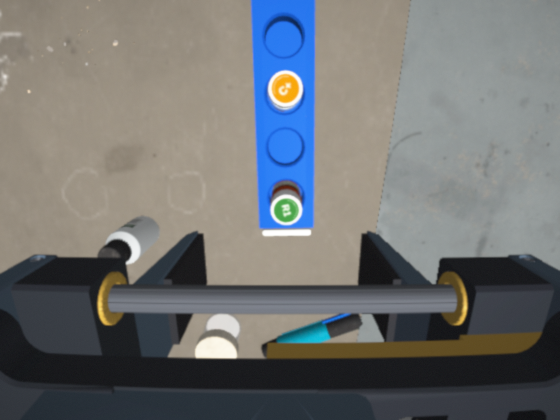

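View pics/vials.png

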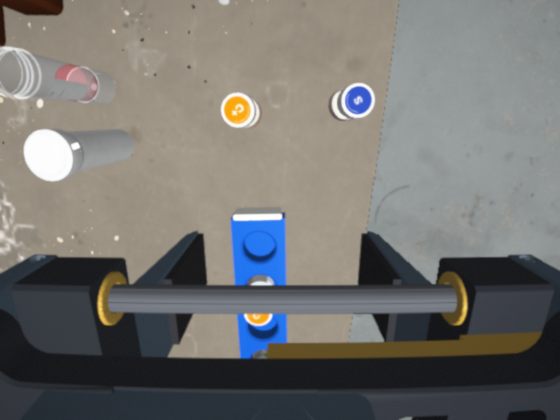

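Cam view: lens at (356,118), foot disc centre about (336,139), cheeks at (314,138) and (375,148). Rack view: green cap at (286,210), spare at (285,88), free pockets at (285,146) and (284,37). Vials view: orange cap at (237,110), blue cap at (358,100). Next I'll compute the lens direction, then grip and release the blue vial once to calibrate x before re-imaging.

```bash
python3 - <<'E'
from h import *
c=dict(np.load('cam.npz'));f=at(c,(336,138.5),.012);l=at(c,(356,118),.072);a=at(c,(314,138),.045);b=at(c,(375,148),.045)
print('foot',f,'lens',l,'yaw lens-foot',np.degrees(np.arctan2(*(l-f)[1::-1])),'cheeks',np.degrees(np.arctan2(*(b-a)[1::-1]))+90,'width',np.linalg.norm(b-a))
R=down(4.6);g=np.array([.5394,.2458,.037])
hand.grip(.06)
arm.move_to(g+[0,0,.07],R);arm.move_l(g);hand.grip(0);s=telemetry.observe();print(s['width'],s['grasp_force'],s['ee_pos'])
hand.grip(.06);arm.move_l(g+[0,0,.06],feed=.25)
arm.move_to((.49,.15,.15),down(4.3));arm.sleep(.1)
w=optics.get_calibration('wrist');im=optics.snapshot('wrist')
for k in ('blue','orange'):
    for ce,st in blobs(im,k,200): print(k,ce.round(1),st, at(w,ce,.06).round(4))
print(s['t'],telemetry.observe()['t'])
E
```

```text
foot [ 0.48565054 -0.32592045  0.012     ] lens [ 0.48869155 -0.30748887  0.072     ] yaw lens-foot 80.63123867199873 cheeks 85.39067353053117 width 0.05313835537536117
0.025631390722749912 30.006530834943987 [0.53954484 0.24587173 0.03722265]
blue [357.8 101.9] [345  89  26  27 516] [0.539  0.2458 0.06  ]
blue [256. 254.] [ 231  215   55   72 1577] [0.4699 0.1177 0.06  ]
blue [263.2 330.6] [ 237  313   50   30 1025] [0.4802 0.0418 0.06  ]
orange [236.8 111.5] [225  99  25  26 436] [0.4493 0.2319 0.06  ]
orange [162.  301.3] [155 276  19  51 387] [0.3877 0.0649 0.06  ]
orange [405.3 304.9] [399 279  11  48 209] [0.6064 0.0777 0.06  ]
7.2833 9.0583
```

```bash
cat >> h.py <<'E'
R=down(4.6)
def place(p,z=.042):
    p=np.array([*p,z]);arm.move_l(p+[0,0,.006],feed=.12)
    f0=telemetry.observe()['force'][2]
    arm.move_l(p,feed=.03);s=telemetry.observe();print('at',s['ee_pos'],'dF',s['force'][2]-f0,'w',s['width'],s['t'])
E
python3 - <<'E'
from h import *
c=dict(np.load('rack.npz'));im=c['im']
for uv in ((285,146),(284,37)): print(at(c,uv,.021).round(4))
# pocket rims: dark-blue circle fit
g=cv2.cvtColor(im,cv2.COLOR_RGB2GRAY)
ci=cv2.HoughCircles(cv2.resize(g[:180,240:330],None,fx=4,fy=4,interpolation=cv2.INTER_CUBIC),cv2.HOUGH_GRADIENT,1,120,param1=60,param2=18,minRadius=60,maxRadius=95)
for x,y,r in ci[0]: print((x/4+240-.4,y/4-.4,r/4),at(c,(x/4+240-.4,y/4-.4),.021).round(4))
v=np.array([.5394,.2458,.037])
arm.move_to(v+[0,0,.06],R);arm.move_l(v);hand.grip(0);arm.move_l(v+[0,0,.06],feed=.2)
arm.move_to((.4712,.1056,.09),R)
s=telemetry.observe();print(s['width'],s['grasp_force'],s['t'],s['ee_pos'])
E
```

```text
[0.4782 0.0151 0.021 ]
[0.4706 0.1042 0.021 ]
(np.float32(285.725), np.float32(87.725), np.float32(17.975)) [0.4751 0.0643 0.021 ]
(np.float32(282.975), np.float32(38.225), np.float32(17.625)) [0.4699 0.1032 0.021 ]
(np.float32(284.725), np.float32(146.225), np.float32(16.425)) [0.478  0.0149 0.021 ]
0.025646028202403092 30.002965267631225 11.9 [0.47101586 0.1052843  0.08949665]
```

```bash
python3 - <<'E'
from h import *
place((.4710,.1054))
E
```

```text
at [0.47107694 0.10539724 0.04215958] dF -0.12508355676479763 w 0.025521709932517955 12.75
```

```bash
python3 - <<'E'
from h import *
arm.move_l((.4710,.1054,.0412),feed=.03);print(telemetry.observe()['force'])
hand.grip(.06);arm.move_l((.4710,.1054,.11),feed=.2)
v=np.array([.4496,.2319,.037])
arm.move_to(v+[0,0,.07],R);arm.move_l(v);hand.grip(0);print(telemetry.observe()['width']);arm.move_l(v+[0,0,.07],feed=.2)
p=(.4786,.0138)
arm.move_to((*p,.11),R);place(p)
E
```

```text
[0.71925946 0.11925359 0.32204888]
0.02598028765293031
at [0.47860978 0.01377572 0.04208888] dF -0.34261009859483055 w 0.026004599126119497 18.3917
```

```bash
python3 - <<'E'
from h import *
p=(.4786,.0138)
arm.move_l((*p,.0412),feed=.03);hand.grip(.06);arm.move_l((*p,.11),feed=.2)
arm.move_to((.48,-.04,.15),R);arm.sleep(.1)
w=optics.get_calibration('wrist');im=optics.snapshot('wrist');cv2.imwrite('pics/after.png',im[:,:,::-1])
for k in HSV:
    for ce,st in blobs(im,k,200): print(k,ce.round(1),st, at(w,ce,.064).round(4))
print(telemetry.observe()['t'])
E
```

```text
blue [285.3  81.2] [ 254    0   64  231 3031] [0.4724 0.0656 0.064 ]
blue [287.5  21.2] [274   6  28  31 629] [0.4707 0.1053 0.064 ]
blue [284.6  99.1] [263  70  46  48 542] [0.4729 0.0532 0.064 ]
blue [286.5 143. ] [266 128  42  45 465] [0.4769 0.0219 0.064 ]
orange [287.8  90. ] [275  77  26  28 483] [0.4747 0.0597 0.064 ]
orange [286.8 154. ] [275 142  25  25 400] [0.4778 0.0137 0.064 ]
orange [162.  301.5] [155 276  19  51 382] [ 0.3787 -0.1228  0.064 ]
orange [405.3 304.9] [399 279  11  48 208] [ 0.5935 -0.1088  0.064 ]
green [287.1 212.1] [276 201  23  23 345] [ 0.4819 -0.0321  0.064 ]
20.3417
```

View pics/after.png

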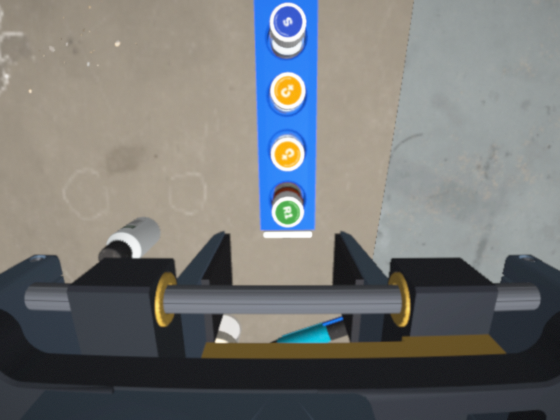

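All four vials sit in line 46 mm apart: blue (288,21), spare (288,90), orange (287,154), green (287,212). Now the green vial.

```bash
python3 - <<'E'
from h import *
v=np.array([.4824,-.0321,.041])
y=np.radians(83);t=np.radians(35);d=np.array([np.sin(t)*np.cos(y),np.sin(t)*np.sin(y),np.cos(t)])
L=np.array([.489,-.3065,.072]);ty=np.array([np.sin(y),-np.cos(y),0]);Q=np.c_[np.cross(ty,-d),ty,-d]
T=L+.137*d;pre=T+.08*d
print(T,pre,kin.solve_ik(T,Q),kin.solve_ik(pre,Q))
arm.move_to(v+[0,0,.07],R);arm.move_l(v);hand.grip(0)
s=telemetry.observe();print(s['width'],s['grasp_force'])
arm.move_l(v+[0,0,.14],feed=.15)
arm.move_to(pre,Q);arm.move_l(T,feed=.08);arm.sleep(.5)
s=telemetry.observe();print(s['ee_pos'],s['width'],s['grasp_force'],s['t'])
im=optics.snapshot('scene');w=optics.get_calibration('scene');np.savez('end.npz',im=im,**w)
pts=proj(w,[L,L+.1*d,L+.16*d]);print(pts)
m=cv2.resize(im[150:350,270:540],(810,600),interpolation=cv2.INTER_CUBIC)[:, :800]
for p in pts: cv2.circle(m,tuple(int(q) for q in (p-[270,150])*3),4,(255,0,0),1)
cv2.imwrite('pics/end.png',m[:,:,::-1].copy())
cv2.imwrite('pics/endtop.png',cv2.resize(optics.snapshot('top')[120:320,130:500],(740,400))[:,:,::-1])
E
```

```text
[ 0.49857649 -0.22850575  0.18422383] [ 0.5041686  -0.18296166  0.24975599] [-10.44874853  27.93424043  98.27895793 -41.79206241  59.2170881
  20.37466293] [ -5.41424397  23.12159117  93.62633063 -37.81969633  69.23729932
  17.32103845]
0.02590207099577937 30.006544796038135
[ 0.49857644 -0.22846875  0.18426798] 0.025568385549589182 29.9990912316251 25.3
[[396.76071313 272.15271661]
 [375.27618499 222.28845192]
 [362.03216656 191.66594614]]
```

View pics/end.png

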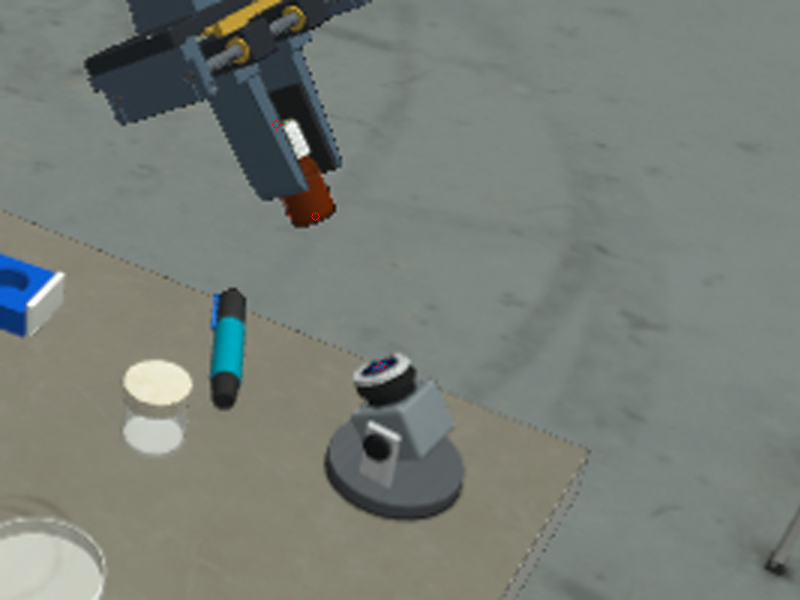

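View pics/endtop.png

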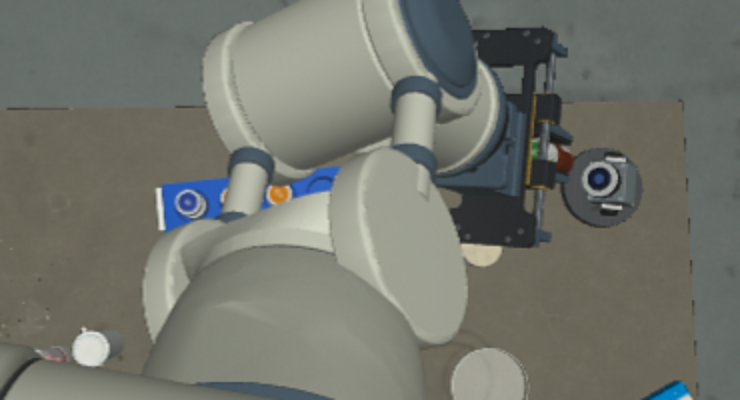

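The close-up shows the amber vial's base at (313,215) against a predicted (315,216), and the lens at (381,368) against (380,367). In the top view the cheeks (618,155)–(612,210) give a look direction of about 84°, against the 83° I used. Everything is undisturbed, so I'm handing in.

```bash
python3 - <<'E'
from h import *
print(arm.sign_off())
E
```

```text
the job is handed in; nothing more can be done
None
```

The job is handed in: the blue and loose orange vials are seated in the rack's two free pockets, and the green vial is held base-on to the lens, about 10 cm out; the final pictures agree, but no verdict came back.

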